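# Sort the stray spool clamp and finger plane into their trays

## Task

A wooden spool clamp and a brass finger plane have been left out on the bench in front of the two trays. Put each into the tray that already holds its own kind: the clamp standing upright on the tray's floor with the other spool clamps, and the plane sole down on the tray's floor with the other finger planes.

Things in the scene. Friction and masses are not known exactly. Their poses are not given: they have to be found in the camera images.
- clamp_center (a point): loose spool clamp, standing upright on the bench, 68 mm high, 45 g: two wooden discs 35 mm across on a 6 mm steel rod, brass wing nut on top. Point: on its axis, 34 mm above its foot; z up. Grip the upper disc, which reaches from this point to 15 mm above it (lower disc: 34 to 19 mm below it; only rod between). Round: grip from any side
- plane_center (a point): loose brass finger plane (small violin maker's plane), sole down on the bench, 29 wide (x) x 60 long (y) x 31 mm high, 180 g. Point: its centre, 15.5 mm above the sole; z up, y along its length. Grip across x by its two upright cheeks: 26 mm over their outsides, 48 mm long, from 4 to 22 mm above the sole (sole 28 mm wide, 4 mm thick)
- clamp_tray: open pale wooden tray, fixed, 170 (x) x 164 (y) x 36 mm, walls and floor 8 mm: the one of two like trays that already holds two standing spool clamps (68 mm high), fixed along its far (+x) wall. Origin: centre of its underside; z up, x to the far wall; the wall at -x has a brass card holder. Free floor: x -77 to 35, y -74 to 74 mm, its middle near x -25, y 0. The trays may change places.
- plane_tray: open pale wooden tray, fixed, 170 (x) x 164 (y) x 36 mm, walls and floor 8 mm: the one of two like trays that already holds two finger planes, a middle-sized and a small one (up to 25 mm high), fixed along its far (+x) wall. Origin: centre of its underside; z up, x to the far wall; the wall at -x has a brass card holder. Free floor: x -77 to 43, y -74 to 74 mm, its middle near x -25, y 0. The trays may change places.

How it is judged:
By the outcome, as a careful person would: the job done as asked, in the order asked, and still so for the second after the job is handed in, with the robot touching nothing.
It also fails if it takes over 72 s, if anything falls off the work surface, if the arm or the gripper's body presses on something with over 40 N, if the wrist force passes 120 N, or if a joint passes its speed limit or range.

## Robot

A 6-joint arm with a two-finger parallel gripper is mounted at the origin on a cart in front of the work surface, level with it; the furniture and walls round the work are solid. World frame = base frame: x ahead of the robot, y to its left, z up, the work surface at z = 0. Lengths are in mm, angles in degrees, forces in N, time in s.
With the tool pointing down it reaches from about 350 to 850 mm from the base axis. Payload 8.1 kg.
Tool frame: the origin (TCP) lies on the centre line of the jaws, within the pads' length; the fingertips stand 19 mm ahead of it and the grasp point (between the pads) is the TCP; z points along the fingers, y is the direction in which the jaws open and shut (so a half turn about z gives the same grasp; the last joint's range is limited). The gripper opens to 85 mm and grips with 20 to 120 N. Pads are 22 mm wide; open, the fingers measure 114 mm over their backs; the gripper's body (76 mm by 85 mm) begins 54 mm behind the grasp point. The pads swing forward as they close: fully open they stand 13 mm farther back than shut.
Start: joints at [-74.336, 7.471, 85.268, -0, 87.261, -4.893], TCP at [210.711, -561.788, 214.292] pointing down, gripper open.
Joint ranges: [-169.43, 169.43], [-51.17, 129.36], [1.28, 143.12], [-76.62, 256.62], [0, 156.53], [-152.29, 152.29]. Speed limits (degrees/s): [136.94, 136.94, 159.86, 180, 180, 180].

## Interface

Orientations are given as [roll, pitch, yaw] about the fixed x, y, z axes, in that order (R = Rz(yaw) Ry(pitch) Rx(roll)).
In Python, from bench import r, viewer gives the robot as it stands.
- The arm moves only by the tool carry_out, never from a script. Its argument "commands" is a list that holds one entry, the list of rows, each a list of 7 numbers: the finger opening in mm, from 0 to 85.4, then the shift along the tool's x, y, z in mm, then the turn, a rotation vector about the tool's x, y, z in degrees. A call has 1 to 5 rows; each row is the pose to reach, as a shift and turn from the pose commanded when the call began, along the tool's axes at that moment; what a row does not reach only later rows make up. A row lasts 1/8 s, in which the tool goes at most 62.5 mm and 10.7 degrees, less where a joint would pass 70% of its speed; a pose out of reach is approached as far as the arm can. A call with a gripper value outside its range is refused whole. The fingers move at their own pace and stop on an object; "grip_force" is the grip in N (left out, the last holds). Time passes only in rows, so rows that repeat a pose let the fingers close. It gives the time, the measured TCP pose, the force and the opening at its end, in the units of the state.
- r.sense(): the state, without advancing time (a new reading comes with each control period).
- viewer.snapshot(name): name is "scene" or "side" or "wrist"; returns the picture (400x640x3 uint8, red, green, blue); there is no depth.
- viewer.calibration(name): a dict with "camera_matrix" (3x3 intrinsics, pixels), "rvec" (rotation vector, rad) and "tvec" (3), from world to camera coordinates, as OpenCV has them. Camera axes: x right, y down, z forward; pixel columns grow to the right and rows downward; lengths in mm; the calibration is good to about 2 mm. A picture is of the moment at which its call begins: read the wrist's pose just before it. calibration takes no time and is no camera call; for the wrist camera it gives the pose at the moment of the call.
- r.hand_in(): hands the job in, once; it reports no verdict.
The state is a dict: "time": time; "joint_pos": joint angles; "qd": joint speeds; "joint_efforts": joint torques, N m; "tool_pos": TCP position; "tcp_rot": TCP orientation; "ft_force": force on the tool from outside, world axes, zero at the start; "wrist_torque": the same for the moment, N m; "finger_gap": finger opening in mm.
Only numpy, scipy, OpenCV 4.12 (cv2) and the standard library are available. Lean on these libraries where they do the work, as an engineer would, in place of code of your own. Each camera call takes 0.05 s, during which the arm holds its last target. There are 200 camera calls.

## Working session

There is one attempt and no reset: what is moved stays moved. The work goes in short steps, Python scripts to look and compute and a tool call to move; the robot and the scene stay as the last step left them, time stands still between calls to the robot, and variables do not carry over. Pictures are saved under pics/ and viewed, about 8 in all and at most 12, crops included, and the job is handed in when it is done.

Besides the shell and the picture viewer there is one more tool, called after "Emit:" as name([rows], argument=value, ...), one row to a line, values as JSON. carry_out: Moves the arm, as the interface text tells. Its arguments: {"type":"object","properties":{"commands":{"type":"array","items":{"type":"array","items":{"type":"array","items":{"type":"number"}}}},"grip_force":{"type":"number"}},"required":["commands"]}

```bash
mkdir -p pics; ls
python3 - <<'E'
from bench import r,viewer
import cv2
print(r.sense())
for n in("scene","side"):
    cv2.imwrite(f"pics/{n}0.png",viewer.snapshot(n)[:,:,::-1])
    c=viewer.calibration(n);print(n,c)
E
```

```text
pics
{'time': 0.0, 'joint_pos': array([-7.43350725e+01,  7.51610678e+00,  8.53299031e+01,  1.99437853e-03,
        8.72622381e+01, -4.89088031e+00]), 'qd': array([-0.00309679,  0.12795521, -0.01779987,  0.04063127,  0.04545307,
       -0.00867558]), 'joint_efforts': array([ 4.37448443e-04, -5.69396496e+01, -5.00555241e+01, -4.04028742e-04,
        1.45590454e-02, -6.20222158e-05]), 'tool_pos': array([ 210.56646335, -561.20715503,  213.2280835 ]), 'tcp_rot': array([-1.79892316e+02, -1.12137003e-02,  2.05557001e+01]), 'ft_force': array([-0.4204563 , -0.05943514, -0.33717799]), 'wrist_torque': array([ 0.04104841, -0.01319696,  0.02256576]), 'finger_gap': 85.36565817240587}
scene {'camera_matrix': array([[422.28742956,   0.        , 321.23542528],
       [  0.        , 422.28742956, 193.98175748],
       [  0.        ,   0.        ,   1.        ]]), 'rvec': array([ 0.51654058, -2.68595843,  1.1540195 ]), 'tvec': array([500.89819207, 168.76793732, 741.07683178])}
side {'camera_matrix': array([[496.95757418,   0.        , 321.30238955],
       [  0.        , 496.95757418, 197.60023829],
       [  0.        ,   0.        ,   1.        ]]), 'rvec': array([ 0.60626874, -2.57878807,  1.28551941]), 'tvec': array([487.13256839, 195.72184334, 850.97698331])}
```

View pics/scene0.png

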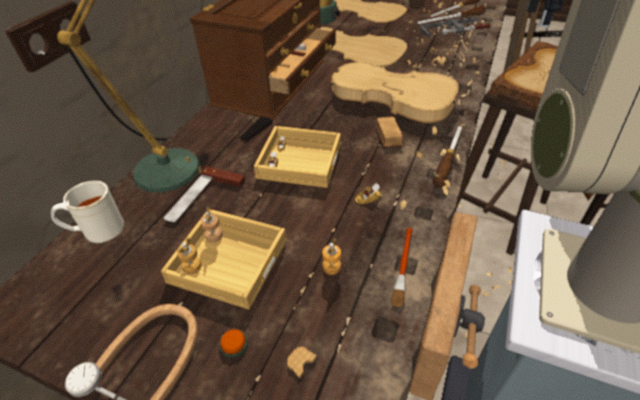

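View pics/side0.png

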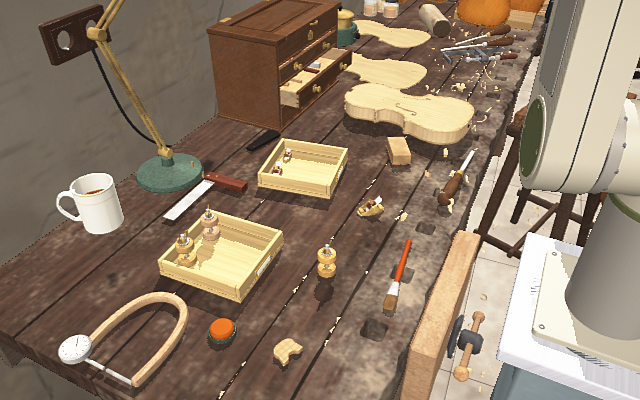

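Scene/side show the clamp at (332,260)/(326,262), the plane at (369,194)/(370,208), the clamp tray at about (225,255), and the plane tray at about (300,160). Next: rough positions.

```bash
cat > h.py <<'E'
import numpy as np,cv2
from bench import r,viewer
def ray(c,uv):
    R=cv2.Rodrigues(c["rvec"])[0];t=c["tvec"]
    p=cv2.undistortPoints(np.array([[uv]],float),c["camera_matrix"],None)[0,0]
    return -R.T@t, R.T@np.array([p[0],p[1],1.])
def onz(c,uv,z):
    o,d=ray(c,uv);return o+d*(z-o[2])/d[2]
def tri(rays):
    A=np.zeros((3,3));b=np.zeros(3);P=[]
    for o,d in rays:
        d=d/np.linalg.norm(d);M=np.eye(3)-np.outer(d,d);A+=M;b+=M@o;P.append((M,o))
    x=np.linalg.solve(A,b);return x,[np.linalg.norm(M@(x-o)) for M,o in P]
def snap(n,f):
    c=viewer.calibration(n);im=np.ascontiguousarray(viewer.snapshot(n)[:,:,::-1]);cv2.imwrite(f"pics/{f}.png",im);np.save(f"pics/{f}.npy",c,allow_pickle=True);return c,im
def cal(f): return np.load(f"pics/{f}.npy",allow_pickle=True).item()
def shift(target):
    s=r.sense();from scipy.spatial.transform import Rotation as Ro
    R=Ro.from_euler("xyz",s["tcp_rot"],degrees=True).as_matrix()
    return R.T@(np.array(target)-s["tool_pos"])
E
python3 - <<'E'
from h import *
np.set_printoptions(precision=1,suppress=True)
S=viewer.calibration("side");C=viewer.calibration("scene")
for n,uv,z in [("clamp foot",(326,279),0),("clamp updisc",(326,254),42),("plane mid",(370,210),12),("plane end l",(360,214),5),("plane end r",(382,207),5),
 ("ct TL",(202,212),36),("ct TR",(283,232),36),("ct BR",(239,280),36),("ct BL",(159,258),36),
 ("pt TL",(280,139),36),("pt TR",(349,149),36),("pt BR",(332,184),36),("pt BL",(260,169),36)]: print(n,onz(S,uv,z))
print(tri([ray(S,(326,254)),ray(C,(332,253))]))
w=viewer.calibration("wrist");R=cv2.Rodrigues(w["rvec"])[0]
print(w["camera_matrix"],-R.T@w["tvec"],R.T@[0,0,1],R.T@[1,0,0],r.sense()["tool_pos"])
E
```

```text
clamp foot [461.8 145.7   0. ]
clamp updisc [471.7 126.4  42. ]
plane mid [460.4 -64.7  12. ]
plane end l [477.1 -50.9   5. ]
plane end r [444.  -94.4   5. ]
ct TL [751.5 123.   36. ]
ct TR [575.  102.9  36. ]
ct BR [580.1 246.   36. ]
ct BL [739.4 265.4  36. ]
pt TL [ 756.5 -199.2   36. ]
pt TR [ 584.1 -233.5   36. ]
pt BR [558.7 -83.4  36. ]
pt BL [729.8 -62.6  36. ]
(array([460.5, 147.5,  65.2]), [np.float64(1.1618034952009049), np.float64(1.1618034952009477)])
[[336.6   0.  319.5]
 [  0.  336.6 200.8]
 [  0.    0.    1. ]] [ 284.7 -533.2  372.6] [-0.3 -0.1 -1. ] [ 0.4 -0.9 -0. ] [ 210.6 -561.3  213.3]
```

Emit:
carry_out([
  [[85, 41, -47, -9, 0, 0, 2], [85, 82, -94, -18, 0, 0, 4], [85, 123, -140, -26, 0, 0, 6], [85, 164, -187, -34, 0, 0, 8], [85, 205, -234, -43, 0, 0, 10]],
])

```text
time: 0.72
tool_pos: [320.1, -270.1, 256.9]
tcp_rot: [-180.0, 0.0, 10.5]
ft_force: [1.5, 0.3, 1.1]
finger_gap: 84.9
```

Emit:
carry_out([
  [[85, 32, -53, -9, 0, 0, 2], [85, 64, -106, -18, 0, 0, 4], [85, 96, -159, -26, 0, 0, 6], [85, 129, -212, -35, 0, 0, 8], [85, 161, -265, -43, 0, 0, 10.5]],
])

```text
time: 1.35
tool_pos: [429.7, 19.4, 300.2]
tcp_rot: [180.0, -0.0, -0.0]
ft_force: [1.1, -1.2, -0.7]
finger_gap: 85.1
```

Run:
```python
from h import *
print(r.sense()["tool_pos"],r.sense()["tcp_rot"])
c,im=snap("wrist","w1")
```

```text
[429.71600244  19.40166615 300.20633186] [ 1.79989413e+02 -2.66850993e-02 -1.48178249e-02]
```

View pics/w1.png

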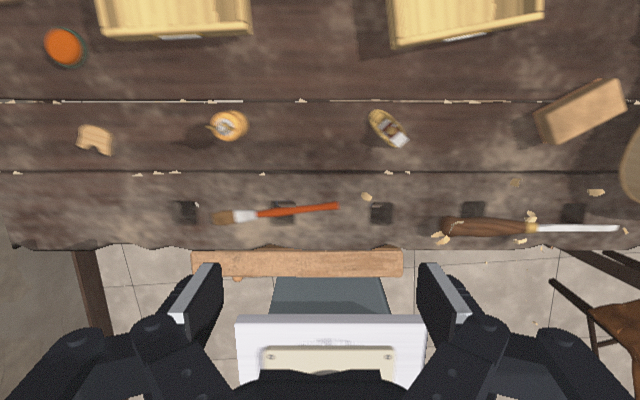

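The wrist picture shows the clamp at (229,125), the plane at (388,128), pointing down-right, and the trays' near walls at the top. Moving forward gives a baseline and shows the trays.

Emit:
carry_out([
  [[85, 50, 0, 0, 0, 0, 0], [85, 100, 0, 0, 0, 0, 0], [85, 150, 0, 0, 0, 0, 0], [85, 170, 0, 0, 0, 0, 0], [85, 170, 0, 0, 0, 0, 0]],
])

```text
time: 2.02
tool_pos: [599.8, 17.4, 298.4]
tcp_rot: [-180.0, 0.2, 0.1]
ft_force: [-0.0, -1.0, 0.1]
finger_gap: 85.2
```

Run:
```python
from h import *
print(r.sense()["tool_pos"],r.sense()["tcp_rot"])
c,im=snap("wrist","w2")
```

```text
[599.79599528  17.41528762 298.35792937] [-1.79990835e+02  1.50734946e-01  6.11583097e-02]
```

View pics/w2.png

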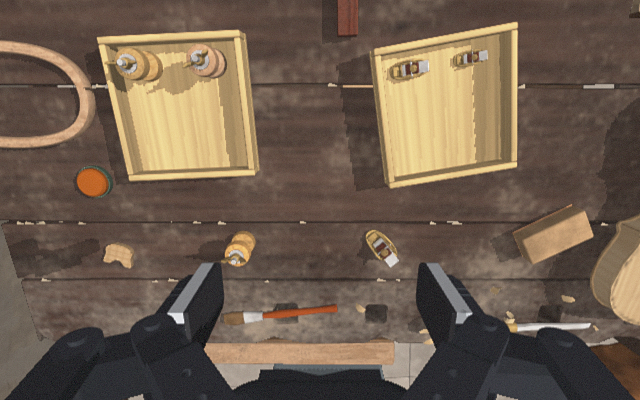

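Trays' outer top corners: clamp tray (97,38),(245,31),(258,176),(128,181); plane tray (374,49),(517,24),(517,165),(390,187). Clamp near (240,248), plane (381,248). A mosaic of crops for features follows.

Run:
```python
import cv2,numpy as np
a=cv2.imread("pics/w1.png");b=cv2.imread("pics/w2.png")
f=lambda im,x,y,w=50,h=37:cv2.resize(im[y-h:y+h,x-w:x+w],(400,296),interpolation=cv2.INTER_CUBIC)
cv2.imwrite("pics/m1.png",np.vstack([np.hstack([f(a,229,125),f(b,240,248)]),np.hstack([f(a,388,128),f(b,382,248)])]))
```

```text
(no output)
```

View pics/m1.png

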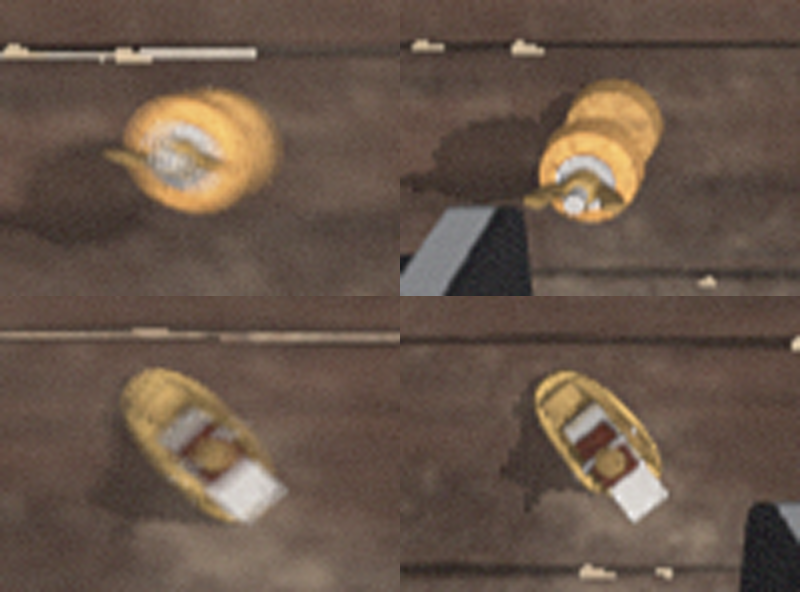

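Crops: upper disc's top at w1 (225.8,126.3), w2 (237.8,254); plane knob w1 (392.3,130), w2 (384.5,252); the plane's toe is up-left and its heel with the iron down-right.

```bash
cat > m.py <<'E'
from h import *
np.set_printoptions(precision=1,suppress=True)
a,b=cal("w1"),cal("w2")
S,C=cal2=viewer.calibration("side"),viewer.calibration("scene")
print("disc",*tri([ray(a,(225.8,126.3)),ray(b,(237.8,254))]), "at z49:",onz(a,(225.8,126.3),49),onz(b,(237.8,254),49))
print("lower disc foot",onz(b,(190+55,211+28),10))
print("knob",*tri([ray(a,(392.3,130)),ray(b,(384.5,252))]))
for n,p,q in[("whiteL",(205,194),(212,201)),("whiteR",(248,166),(245,174)),("endL",(247,226),(235,225)),("endR",(287,194),(267,196)),("greyL",(160,144),(167,141)),("greyR",(192,114),(198,109))]:
    print(n,*tri([ray(a,(338+p[0]/4,91+p[1]/4)),ray(b,(332+q[0]/4,211+q[1]/4))]))
from scipy.spatial.transform import Rotation as Ro
for n,P in [("ct",[(97,38),(245,31),(258,176),(128,181)]),("pt",[(374,49),(517,24),(517,165),(390,187)])]:
    W=np.array([onz(b,p,36) for p in P]);ctr=W.mean(0)
    M=np.array([[85,82],[85,-82],[-85,-82],[-85,82]]);Q=W[:,:2]-ctr[:2]
    th=np.degrees(np.arctan2((M[:,0]*Q[:,1]-M[:,1]*Q[:,0]).sum(),(M*Q).sum()))
    print(n,W[:,:2].tolist(),ctr,th,[np.linalg.norm(W[i]-W[i-1]) for i in range(4)])
# tray heights: near corners in w1 (top outer)
print("ct near-left top",*tri([ray(b,(128,181)),ray(S,(239,280))])) if 0 else None
for n,p,q in[("ctBR",(258,176),(250,33)),("ptBL",(390,187),(393,47))]: print(n,*tri([ray(b,p),ray(a,q)]))
E
python3 m.py
```

```text
disc [470.7 130.7  47.5] [np.float64(2.0275494606437543), np.float64(2.02754946064371)] at z49: [470.8 132.4  49. ] [471.7 128.2  49. ]
lower disc foot [476.1 126.4  10. ]
knob [464.1 -72.6  27.1] [np.float64(0.9031986632288261), np.float64(0.9031986632287827)]
whiteL [453.  -70.5  33.4] [np.float64(3.1682372416565676), np.float64(3.168237241656552)]
whiteR [461.1 -83.5  28.7] [np.float64(2.194198064789567), np.float64(2.194198064789601)]
endL [442.7 -82.1  32.3] [np.float64(0.6167250499970437), np.float64(0.6167250499969916)]
endR [452.4 -94.1  29. ] [np.float64(0.05084060644962205), np.float64(0.05084060644961978)]
greyL [466.5 -58.   13.5] [np.float64(2.2476950643620275), np.float64(2.247695064362029)]
greyR [475.4 -69.8   5.1] [np.float64(2.6033260273781713), np.float64(2.603326027378169)]
ct [[737.287918760283, 271.77390697297324], [744.6316793833823, 102.86185550407134], [576.2486269199007, 97.48144331200024], [569.4486710204885, 265.7668493319572]] [656.9 184.5  36. ] 2.1670496195285653 [np.float64(167.9467112609312), np.float64(169.0716178177826), np.float64(168.46899178269032), np.float64(168.4227338560199)]
pt [[726.0872275469982, -44.00366237304011], [752.0092639649199, -203.47392811615538], [590.9449977053989, -232.7418666362969], [561.7565597397399, -73.1306740692896]] [ 657.7 -138.3   36. ] 9.991883631615295 [np.float64(166.89203453829938), np.float64(161.56335484333033), np.float64(163.7018939748), np.float64(162.25812060891562)]
ctBR [574.7  99.6  29.8] [np.float64(0.9595007796317123), np.float64(0.9595007796317113)]
ptBL [560.1 -70.   29.9] [np.float64(4.317693423097964), np.float64(4.3176934230979604)]
```

Emit:
carry_out([
  [[85, -26, -23, 36, 0, 0, 0], [85, -52, -46, 72, 0, 0, 0], [85, -78, -69, 108, 0, 0, 0], [85, -104, -92, 144, 0, 0, 0], [85, -129, -113, 178, 0, 0, 0]],
])

```text
time: 2.7
tool_pos: [468.4, 130.8, 121.2]
tcp_rot: [-180.0, -0.0, 0.1]
ft_force: [0.4, 0.3, 0.8]
finger_gap: 85.1
```

Run:
```python
from h import *
print(r.sense()["tool_pos"],r.sense()["tcp_rot"])
c,im=snap("wrist","w3")
for z in(0,41.5,49):
  p,_=cv2.projectPoints(np.array([[471,130.5,z]]),c["rvec"],c["tvec"],c["camera_matrix"],None);print(z,p.ravel())
```

```text
[468.43136891 130.84803029 121.18531242] [-1.79987480e+02 -3.66451029e-02  5.69359791e-02]
0 [321.03901763 185.98064398]
41.5 [321.25836529 200.6267861 ]
49 [321.30559656 203.78048162]
```

View pics/w3.png

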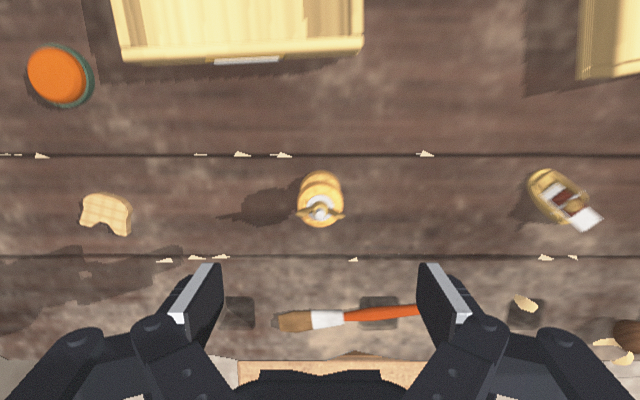

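Upper disc centre is seen at (320,204), against (321,204) predicted, so the clamp is at (471,131). Descend.

Emit:
carry_out([
  [[70, 0, 0, 30, 0, 0, 0], [62, 0, 0, 60, 0, 0, 0], [60, 0, 0, 79, 0, 0, 0], [60, 0, 0, 79, 0, 0, 0]],
], grip_force=25)

```text
time: 3.25
tool_pos: [468.3, 129.9, 41.8]
tcp_rot: [180.0, 0.2, 0.1]
ft_force: [0.7, -0.4, -0.3]
finger_gap: 60.0
```

Emit:
carry_out([
  [[60, 2.5, -1, 0, 0, 0, 0], [45, 2.5, -1, 0, 0, 0, 0], [36, 2.5, -1, 0, 0, 0, 0], [28, 2.5, -1, 0, 0, 0, 0], [28, 2.5, -1, 0, 0, 0, 0]],
], grip_force=25)

```text
time: 3.88
tool_pos: [472.9, 131.4, 43.1]
tcp_rot: [-180.0, -0.0, 0.1]
ft_force: [-0.2, -0.0, -0.7]
finger_gap: 28.0
```

Run:
```python
from h import *
s=r.sense();print(s["tool_pos"],s["finger_gap"])
a,im=snap("wrist","w4"); b,i2=snap("side","s4")
cv2.imwrite("pics/m4.png",np.hstack([cv2.resize(im[160:380,210:430],(400,400)),cv2.resize(i2[180:320,250:390],(400,400))]))
```

```text
[472.90088934 131.39076832  43.1058644 ] 27.958355125393243
```

View pics/m4.png

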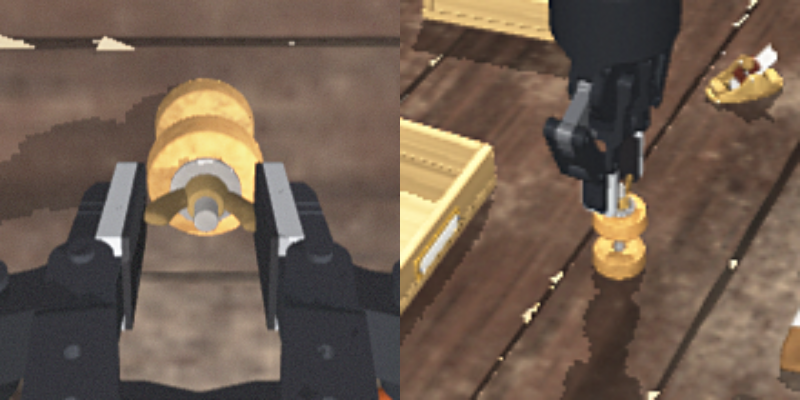

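The pads are closed at 28 mm beside or above the disc: nothing is gripped. Checking the geometry against projections.

Run:
```python
from h import *
np.set_printoptions(precision=1,suppress=True)
A=cal("w4");S=cal("s4")
for n,P in [("tcp",(472.9,131.4,43.1)),("tip",(472.9,131.4,24)),("tipL",(472.9,145.4,24)),("tipR",(472.9,117.4,24)),("disc49",(471,131,49)),("disc34",(471,131,34)),("foot",(471,131,0)),("nut68",(471,131,68))]:
    w=cv2.projectPoints(np.array([P],float),A["rvec"],A["tvec"],A["camera_matrix"],None)[0].ravel()
    s=cv2.projectPoints(np.array([P],float),S["rvec"],S["tvec"],S["camera_matrix"],None)[0].ravel()
    print(n,"wrist crop",(w-[210,160])*400/220,"side crop",(s-[250,180])*400/140)
q=lambda x,y:(210+x*.55,160+y*.55)
k=lambda x,y:(250+x*.35,180+y*.35)
print("w4 nut",onz(A,q(206,215),68),"disc top",onz(A,q(203,177),49))
print("side nut",onz(S,k(627,180),68),"disc top",onz(S,k(619,213),49),"lower",onz(S,k(619,250),15),"foot",onz(S,k(619,270),0))
print("tri disc",*tri([ray(A,q(203,177)),ray(S,k(619,215))]))
R=cv2.Rodrigues(A["rvec"])[0];print(-R.T@A["tvec"],R.T@[0,0,1])
```

```text
tcp wrist crop [202.3 166.9] side crop [212.  214.5]
tip wrist crop [202.  139.8] side crop [211.7 236.2]
tipL wrist crop [157.8 139.7] side crop [202.  250.3]
tipR wrist crop [246.2 139.8] side crop [221.2 222.5]
disc49 wrist crop [203.8 182.5] side crop [215.1 208.2]
disc34 wrist crop [203.5 159. ] side crop [214.8 225.5]
foot wrist crop [202.8 117.1] side crop [214.2 263.4]
nut68 wrist crop [204.4 218.7] side crop [215.4 185.8]
w4 nut [472.  130.6  68. ] disc top [472.7 131.2  49. ]
side nut [243.5  10.6  68. ] disc top [242.6  21.1  49. ] lower [237.3  16.9  15. ] foot [234.1  18.8   0. ]
tri disc [334.2  81.3   8.7] [np.float64(115.594949260372), np.float64(115.59494926037186)]
[551.9 132.4 202.3] [-0.3 -0.  -1. ]
```

Corrected for the crop's offset, the side view agrees that the clamp is at (471,131). In both views the fingertips are about 30 mm above where the text puts them. I'll lower in small steps, with force and gap as the test.

Emit:
carry_out([
  [[50, 0, 0, 0, 0, 0, 0], [55, 0, 0, 8, 0, 0, 0], [55, 0, 0, 14, 0, 0, 0], [55, 0, 0, 14, 0, 0, 0]],
])

```text
time: 4.47
tool_pos: [472.0, 131.2, 27.9]
tcp_rot: [180.0, 0.1, 0.1]
ft_force: [0.4, 1.1, 0.1]
finger_gap: 55.2
```

Run:
```python
from h import *
s=r.sense();print(s["tool_pos"],s["finger_gap"],s["ft_force"])
a,im=snap("wrist","w5"); b,i2=snap("side","s5")
cv2.imwrite("pics/m5.png",np.hstack([cv2.resize(im[160:380,210:430],(400,400)),cv2.resize(i2[200:300,270:370],(400,400),interpolation=cv2.INTER_CUBIC)]))
```

```text
[471.95242533 131.24600036  27.92499446] 55.20940532263011 [0.44883136 1.081839   0.13393536]
```

View pics/m5.png

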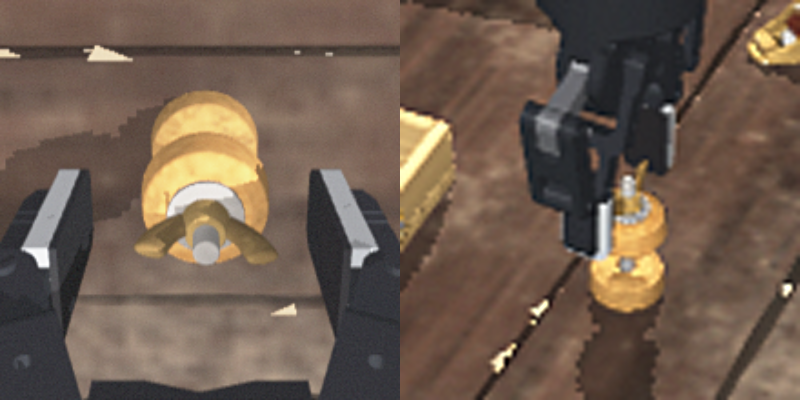

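Side crop: left fingertip bottom at side px (317,263), right at (337,242). Solving for their heights.

Run:
```python
from h import *
S=cal("s5")
for uv,y in[((317,263),131.2+31),((337,242),131.2-29)]:
    o,d=ray(S,uv);k=(y-o[1])/d[1];print(o+k*d)
    o,d=ray(S,uv)
    for x in(462,472,482): k=(x-o[0])/d[0];print(" x",x,o+k*d)
```

```text
[471.95762294 162.2         50.75974701]
 x 462 [462.         182.09201086  72.69175855]
 x 472 [472.         162.11534476  50.66641005]
 x 482 [482.         142.13867865  28.64106154]
[461.33295974 102.2         55.85002282]
 x 462 [462.         100.66589953  54.33540086]
 x 472 [472.          77.66728073  31.62879614]
 x 482 [482.          54.66866193   8.92219142]
```

Emit:
carry_out([
  [[55, 0, 0, 4, 0, 0, 0], [55, 0, 0, 8, 0, 0, 0], [55, 0, 0, 12, 0, 0, 0], [55, 0, 0, 12, 0, 0, 0]],
])

```text
time: 5.08
tool_pos: [472.4, 131.3, 16.5]
tcp_rot: [180.0, 0.1, 0.1]
ft_force: [0.4, -0.7, -0.5]
finger_gap: 54.8
```

Emit:
carry_out([
  [[55, 0, 0, 4, 0, 0, 0], [55, 0, 0, 8, 0, 0, 0], [44, 0, 0, 8, 0, 0, 0], [32, 0, 0, 8, 0, 0, 0], [28, 0, 0, 8, 0, 0, 0]],
], grip_force=25)

```text
time: 5.7
tool_pos: [473.0, 131.4, 9.1]
tcp_rot: [-180.0, -0.0, 0.1]
ft_force: [-0.2, 0.1, -0.5]
finger_gap: 34.2
```

Emit:
carry_out([
  [[28, 0, 0, 0, 0, 0, 0], [28, 0, 0, -20, 0, 0, 0], [28, 0, 0, -50, 0, 0, 0], [28, 0, 0, -80, 0, 0, 0], [28, 0, 0, -80, 0, 0, 0]],
])

```text
time: 6.32
tool_pos: [475.1, 131.8, 91.9]
tcp_rot: [-179.9, -0.3, 0.1]
ft_force: [0.1, 0.2, -1.6]
finger_gap: 34.0
```

Run:
```python
from h import *
s=r.sense();print(s["tool_pos"],s["finger_gap"],s["ft_force"])
a,im=snap("wrist","w6"); b,i2=snap("side","s6")
cv2.imwrite("pics/m6.png",np.hstack([cv2.resize(im[160:380,210:430],(400,400)),cv2.resize(i2[150:310,230:390],(400,400),interpolation=cv2.INTER_CUBIC)]))
```

```text
[475.14612399 131.79041643  91.90372482] 33.99913527167521 [ 0.09944429  0.21348615 -1.64570027]
```

View pics/m6.png

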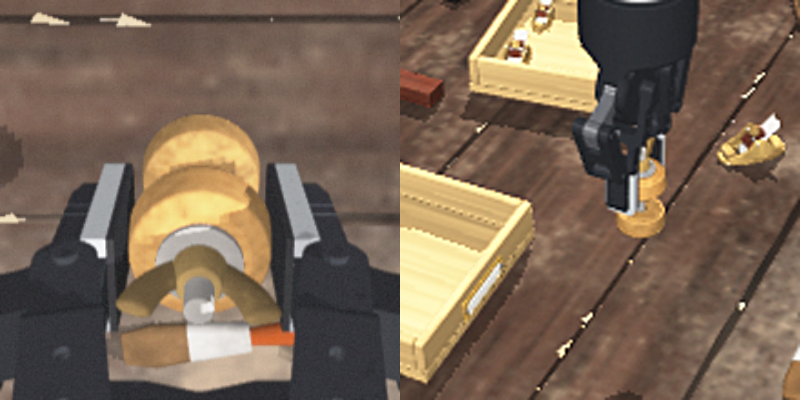

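The clamp is lifted and upright between the pads (wrist crop (200,230), side crop (640,195)). On to the clamp tray.

Emit:
carry_out([
  [[28, 35, -11, 0, 0, 0, 0], [28, 80, -26, 0, 0, 0, 0], [28, 120, -39, 0, 0, 0, 0], [28, 160, -52, 0, 0, 0, 0], [28, 160, -52, 0, 0, 0, 0]],
])

```text
time: 7.05
tool_pos: [633.0, 183.8, 85.4]
tcp_rot: [180.0, 0.2, 0.1]
ft_force: [-0.6, -0.7, -0.8]
finger_gap: 34.3
```

Emit:
carry_out([
  [[28, 0, 0, 20, 0, 0, 0], [28, 0, 0, 40, 0, 0, 0], [28, 0, 0, 55, 0, 0, 0], [28, 0, 0, 55, 0, 0, 0], [28, 0, 0, 55, 0, 0, 0]],
])

```text
time: 7.68
tool_pos: [633.1, 183.6, 34.6]
tcp_rot: [-180.0, -0.0, 0.1]
ft_force: [-0.0, 0.7, -0.6]
finger_gap: 33.7
```

Emit:
carry_out([
  [[28, 0, 0, 6, 0, 0, 0], [28, 0, 0, 11, 0, 0, 0], [28, 0, 0, 15, 0, 0, 0], [28, 0, 0, 15, 0, 0, 0], [28, 0, 0, 15, 0, 0, 0]],
])

```text
time: 8.3
tool_pos: [632.9, 183.5, 19.0]
tcp_rot: [-180.0, -0.0, 0.1]
ft_force: [-0.1, -0.4, 0.1]
finger_gap: 34.1
```

Emit:
carry_out([
  [[28, 0, 0, 1, 0, 0, 0], [28, 0, 0, 2, 0, 0, 0], [28, 0, 0, 2, 0, 0, 0]],
])

```text
time: 8.68
tool_pos: [632.9, 183.6, 17.0]
tcp_rot: [-180.0, -0.0, 0.1]
ft_force: [0.3, 0.1, -0.2]
finger_gap: 33.6
```

Emit:
carry_out([
  [[28, 0, 0, 1, 0, 0, 0], [28, 0, 0, 1.5, 0, 0, 0], [28, 0, 0, 1.5, 0, 0, 0], [28, 0, 0, 1.5, 0, 0, 0]],
])

```text
time: 9.18
tool_pos: [633.4, 183.6, 17.0]
tcp_rot: [-180.0, -0.1, 0.1]
ft_force: [-4.1, -1.9, 8.7]
finger_gap: 33.6
```

Contact (8.7 N). Release, then go up.

Emit:
carry_out([
  [[34, 0, 0, -1, 0, 0, 0], [38, 0, 0, -1, 0, 0, 0], [46, 0, 0, -1, 0, 0, 0], [56, 0, 0, -1, 0, 0, 0], [60, 0, 0, -1, 0, 0, 0]],
])

```text
time: 9.8
tool_pos: [632.8, 183.5, 16.4]
tcp_rot: [180.0, 0.0, 0.1]
ft_force: [-0.0, 0.1, -0.4]
finger_gap: 59.9
```

Emit:
carry_out([
  [[60, 0, 0, -20, 0, 0, 0], [60, 0, 0, -60, 0, 0, 0], [60, 0, 0, -110, 0, 0, 0], [60, 0, 0, -160, 0, 0, 0], [60, 0, 0, -160, 0, 0, 0]],
])

```text
time: 10.42
tool_pos: [636.6, 184.4, 185.3]
tcp_rot: [-179.9, -0.7, 0.1]
ft_force: [0.8, -0.2, -0.0]
finger_gap: 59.8
```

Emit:
carry_out([
  [[60, -30, 45, 0, 0, 0, -8], [60, -60, 90, 0, 0, 0, -16], [60, -95, 140, 0, 0, 0, -24], [60, -130, 192, 20, 0, 0, -33], [70, -160, 235, 40, 0, 0, -42]],
])

```text
time: 11.05
tool_pos: [472.1, -53.1, 136.8]
tcp_rot: [179.9, -0.0, 42.4]
ft_force: [0.4, -1.7, -0.2]
finger_gap: 69.9
```

Run:
```python
from h import *
snap("wrist","w7")
```

Emit:
carry_out([
  [[70, -20, 7, 17, 0, 0, 0], [70, -40, 7, 17, 0, 0, 0], [70, -60, 7, 17, 0, 0, 0], [70, -60, 7, 17, 0, 0, 0]],
])

```text
time: 11.6
tool_pos: [432.8, -97.5, 120.3]
tcp_rot: [180.0, -0.0, 42.0]
ft_force: [0.4, 0.1, -0.1]
finger_gap: 69.8
```

Run:
```python
from h import *
print(r.sense()["tool_pos"],r.sense()["tcp_rot"])
c,b=snap("wrist","w8"); a=cv2.imread("pics/w7.png"); A=cal("w7")
out=[]
for K,im in((A,a),(c,b)):
    u,v=cv2.projectPoints(np.array([[462,-71,15.]]),K["rvec"],K["tvec"],K["camera_matrix"],None)[0].ravel().astype(int)
    x0=u-45;y0=max(0,v-55);print(x0,y0);out.append(cv2.resize(im[y0:y0+110,x0:x0+90],(400,489),interpolation=cv2.INTER_CUBIC))
cv2.imwrite("pics/m8.png",np.hstack(out))
```

```text
[432.80102915 -97.52385893 120.33850539] [ 1.79956110e+02 -2.00287820e-02  4.19816643e+01]
281 155
274 91
```

View pics/m8.png

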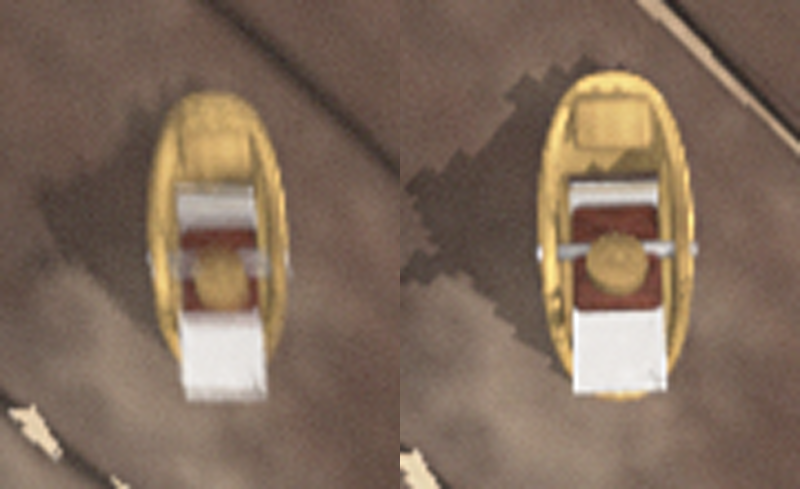

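The plane is aligned with the image columns: right crop toe (617,70), heel (622,398), sides 540/692, knob (616,263); left crop knob (221,278).

Run:
```python
from h import *
np.set_printoptions(precision=1,suppress=True)
A,B=cal("w7"),cal("w8");k=90/400
L=lambda x,y:(281+x*k,155+y*k)
Q=lambda x,y:(274+(x-400)*k,91+y*k)
print("knob",*tri([ray(A,L(221,278)),ray(B,Q(616,263))]))
print("blade end",*tri([ray(A,L(225,400)),ray(B,Q(620,392))]))
print("toe",*tri([ray(A,L(208,92)),ray(B,Q(617,70))]))
for z in (2,4): 
  t=onz(B,Q(616,70),z);h=onz(B,Q(622,398),z);print(z,t,h,(t+h)/2,np.degrees(np.arctan2(*(t-h)[1::-1])),np.linalg.norm(t-h))
print("sides z13",onz(B,Q(540,225),13),onz(B,Q(692,225),13))
print("shift to",shift((463,-70,120.3)))
```

```text
knob [463.8 -73.   32.9] [np.float64(0.2811146575157207), np.float64(0.2811146575157017)]
blade end [450.5 -85.6  47.4] [np.float64(0.2824801693404841), np.float64(0.28248016934048154)]
toe [485.2 -52.5   6.6] [np.float64(0.9960941494870259), np.float64(0.9960941494869858)]
2 [485.7 -53.2   2. ] [441.6 -94.6   2. ] [463.6 -73.9   2. ] 43.21880881898884 60.451305803575245
4 [485.7 -53.1   4. ] [442.  -94.2   4. ] [463.8 -73.7   4. ] 43.21880881898886 60.01581861033155
sides z13 [457.3 -60.6  13. ] [475.3 -80.6  13. ]
shift to [40.1 -0.4  0.2]
```

Emit:
carry_out([
  [[55, 38, 2.5, 0, 0, 0, -1.2], [48, 38, 2.5, 35, 0, 0, -1.2], [45, 38, 2.5, 70, 0, 0, -1.2], [45, 38, 2.5, 90, 0, 0, -1.2], [45, 38, 2.5, 90, 0, 0, -1.2]],
])

```text
time: 12.28
tool_pos: [462.0, -72.3, 28.1]
tcp_rot: [-179.8, 0.1, 43.3]
ft_force: [0.8, 0.4, -0.1]
finger_gap: 45.3
```

Run:
```python
from h import *
s=r.sense();print(s["ft_force"],s["tcp_rot"],shift((463.7,-73.5,20)))
```

```text
[ 0.8109626   0.37691447 -0.08372935] [-1.79822427e+02  9.22632334e-02  4.33063262e+01] [0.43903237 2.10797909 8.11158215]
```

Emit:
carry_out([
  [[44, 0, 1.5, 10, 0, 0, 0], [42, 0, 1.5, 20, 0, 0, 0], [42, 0, 1.5, 28, 0, 0, 0], [42, 0, 1.5, 28, 0, 0, 0], [42, 0, 1.5, 28, 0, 0, 0]],
])

```text
time: 12.9
tool_pos: [464.2, -74.6, 1.6]
tcp_rot: [180.0, -0.0, 43.3]
ft_force: [-0.3, -0.4, -0.5]
finger_gap: 41.9
```

Emit:
carry_out([
  [[42, 0, -0.5, 2, 0, 0, 0], [42, 0, -0.5, 4, 0, 0, 0], [42, 0, -0.5, 6, 0, 0, 0], [42, 0, -0.5, 6, 0, 0, 0]],
])

```text
time: 13.4
tool_pos: [463.6, -74.1, -4.7]
tcp_rot: [-180.0, 0.0, 43.3]
ft_force: [-0.4, 1.2, 0.0]
finger_gap: 41.8
```

Run:
```python
from h import *
s=r.sense();print(s["tool_pos"],s["finger_gap"],s["ft_force"])
a,im=snap("wrist","w9"); b,i2=snap("side","s9")
cv2.imwrite("pics/m9.png",np.hstack([cv2.resize(im[160:360,220:420],(400,400)),cv2.resize(i2[160:240,330:410],(400,400),interpolation=cv2.INTER_CUBIC)]))
```

```text
[463.56216045 -74.06940769  -4.73103827] 41.78175937293262 [-0.40780582  1.16451386  0.0456341 ]
```

View pics/m9.png

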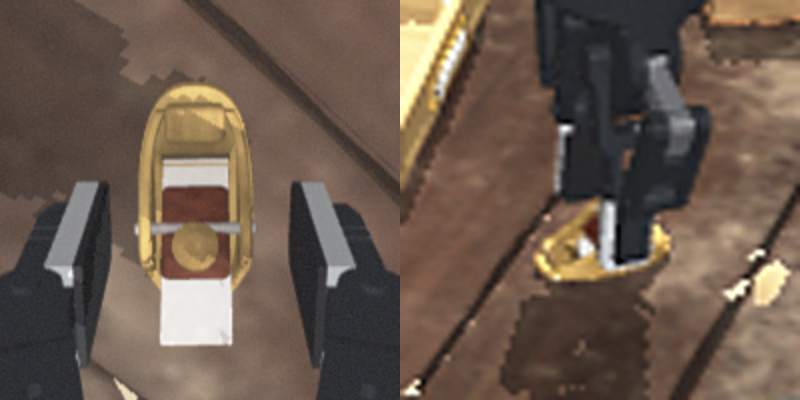

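The plane sits centred between the pads, with the near fingertip bottom at side px (375,213). Solving for its height.

Run:
```python
from h import *
S=cal("s9");th=np.radians(43.3);n=np.array([np.sin(th),-np.cos(th),0]);ax=np.array([np.cos(th),np.sin(th),0])
c=np.array([463.6,-74.1,0])
for uv in((371.5,213.5),(379,213),(363,198.5),(371,199.5)):
  o,d=ray(S,uv)
  for s in(-25,-21,21,25):
    k=((c+s*n-o)@n)/(d@n);p=o+k*d;print(uv,s,p.round(1),"along",round((p-c)@ax,1))
print(o)
```

```text
(371.5, 213.5) -25 [451.8 -50.9  15.6] along 7.3
(371.5, 213.5) -21 [453.2 -55.1  12.1] along 5.5
(371.5, 213.5) 21 [467.9 -98.9 -24.9] along -13.8
(371.5, 213.5) 25 [ 469.3 -103.1  -28.4] along -15.7
(379, 213) -25 [439.4 -62.6  13. ] along -9.7
(379, 213) -21 [440.7 -66.8   9.5] along -11.6
(379, 213) 21 [ 454.7 -111.3  -27.6] along -32.0
(379, 213) 25 [ 456.1 -115.5  -31.2] along -33.9
(363, 198.5) -25 [467.5 -36.1  59.5] along 28.9
(363, 198.5) -21 [469.  -40.2  56.2] along 27.2
(363, 198.5) 21 [484.6 -83.1  21.8] along 9.1
(363, 198.5) 25 [486.1 -87.2  18.5] along 7.4
(371, 199.5) -25 [454.6 -48.3  53.1] along 11.1
(371, 199.5) -21 [456.  -52.4  49.8] along 9.3
(371, 199.5) 21 [470.9 -96.1  15. ] along -9.8
(371, 199.5) 25 [ 472.3 -100.3   11.6] along -11.6
[192.55133711 720.36060792 666.16182898]
```

Emit:
carry_out([
  [[42, 0, 0, 2, 0, 0, 0], [40, 0, 0, 3.5, 0, 0, 0], [30, 0, 0, 3.5, 0, 0, 0], [20, 0, 0, 3.5, 0, 0, 0], [20, 0, 0, 3.5, 0, 0, 0]],
], grip_force=50)

```text
time: 14.12
tool_pos: [463.9, -74.2, -7.9]
tcp_rot: [180.0, -0.0, 43.3]
ft_force: [0.6, 0.7, 0.4]
finger_gap: 24.3
```

Emit:
carry_out([
  [[20, 0, 0, 0, 0, 0, 0], [20, 0, 0, -15, 0, 0, 0], [20, 0, 0, -45, 0, 0, 0], [20, 0, 0, -80, 0, 0, 0], [20, 0, 0, -80, 0, 0, 0]],
])

```text
time: 14.75
tool_pos: [466.4, -74.8, 75.9]
tcp_rot: [179.7, -0.2, 43.3]
ft_force: [-0.3, 0.1, -2.9]
finger_gap: 24.3
```

Emit:
carry_out([
  [[20, 0, 0, 0, 0, 0, 0], [20, 0, 0, 0, 0, 0, 0]],
])

```text
time: 15.0
tool_pos: [462.5, -73.8, 70.6]
tcp_rot: [-179.9, 0.1, 43.3]
ft_force: [0.5, -0.3, -2.1]
finger_gap: 24.2
```

Run:
```python
from h import *
s=r.sense();print(s["tool_pos"],s["finger_gap"],s["ft_force"],shift((632,-143,78)))
c,im=snap("wrist","w10")
hsv=cv2.cvtColor(im,cv2.COLOR_BGR2HSV);m=cv2.inRange(hsv,(15,90,90),(35,255,255));m[:,:220]=0;m[:,420:]=0;m[:80]=0
n,l,st,ce=cv2.connectedComponentsWithStats(m);print(st[np.argsort(-st[1:,4])[:3]+1])
m2=cv2.inRange(hsv,(0,0,190),(179,60,255));m2[:,280:360]&=255;sub=m2[100:330,280:360];ys,xs=np.nonzero(sub);print("white",len(xs),xs.mean()+280,ys.mean()+100)
```

```text
[462.53258447 -73.81627043  70.56890708] 24.21923998455453 [ 0.45997726 -0.28794221 -2.05054676] [ 76.00203671 166.49880767  -7.91529944]
[[ 291  203   58  106 2892]
 [ 308  275   24   25  477]
 [ 326  245    3    1    3]]
white 1332 319.42267267267266 297.6861861861862
```

Emit:
carry_out([
  [[20, 12, 26, 0, 0, 0, 6], [20, 30, 66, 0, 0, 0, 13], [20, 50, 108, 0, 0, 0, 21], [20, 68, 148, 0, 0, 0, 29], [20, 76, 166, 0, 0, 0, 33]],
])

```text
time: 15.68
tool_pos: [633.9, -143.6, 70.4]
tcp_rot: [-180.0, 0.1, 10.0]
ft_force: [-1.3, 0.5, -2.5]
finger_gap: 24.1
```

Emit:
carry_out([
  [[20, 0, 0, 20, 0, 0, 0], [20, 0, 0, 40, 0, 0, 0], [20, 0, 0, 60, 0, 0, 0], [20, 0, 0, 60, 0, 0, 0], [20, 0, 0, 60, 0, 0, 0]],
])

```text
time: 16.3
tool_pos: [632.9, -142.9, 12.3]
tcp_rot: [180.0, -0.0, 10.3]
ft_force: [-0.7, -0.3, -2.3]
finger_gap: 24.3
```

Emit:
carry_out([
  [[20, 0, 0, 4, 0, 0, 0], [20, 0, 0, 8, 0, 0, 0], [20, 0, 0, 10.5, 0, 0, 0], [20, 0, 0, 10.5, 0, 0, 0], [20, 0, 0, 10.5, 0, 0, 0]],
])

```text
time: 16.92
tool_pos: [632.9, -142.9, 1.5]
tcp_rot: [-180.0, -0.0, 10.3]
ft_force: [0.9, 0.4, -2.0]
finger_gap: 24.4
```

Emit:
carry_out([
  [[20, 0, 0, 1, 0, 0, 0], [20, 0, 0, 1, 0, 0, 0], [20, 0, 0, 1, 0, 0, 0]],
])

```text
time: 17.3
tool_pos: [632.9, -142.9, 0.5]
tcp_rot: [180.0, -0.0, 10.3]
ft_force: [0.6, 0.5, -3.4]
finger_gap: 24.4
```

Emit:
carry_out([
  [[20, 0, 0, 1, 0, 0, 0], [20, 0, 0, 1, 0, 0, 0], [20, 0, 0, 1, 0, 0, 0]],
])

```text
time: 17.68
tool_pos: [633.1, -143.0, 0.1]
tcp_rot: [180.0, -0.0, 10.3]
ft_force: [-2.6, 1.2, 6.2]
finger_gap: 24.3
```

Contact. Release, raise, and back off so the cameras can see both trays.

Emit:
carry_out([
  [[26, 0, 0, -0.5, 0, 0, 0], [32, 0, 0, -0.5, 0, 0, 0], [42, 0, 0, -1, 0, 0, 0], [55, 0, 0, -1, 0, 0, 0], [55, 0, 0, -1, 0, 0, 0]],
])

```text
time: 18.3
tool_pos: [632.9, -142.9, 0.5]
tcp_rot: [180.0, -0.0, 10.3]
ft_force: [0.3, 0.0, -0.6]
finger_gap: 54.8
```

Emit:
carry_out([
  [[55, 0, 0, -20, 0, 0, 0], [55, 0, 0, -70, 0, 0, 0], [55, 0, 0, -125, 0, 0, 0], [55, -20, -20, -180, 0, 0, 0], [55, -35, -50, -220, 0, 0, 0]],
])

```text
time: 18.92
tool_pos: [589.9, -100.4, 225.6]
tcp_rot: [179.9, -0.3, 10.2]
ft_force: [0.2, 0.8, 0.1]
finger_gap: 55.1
```

Emit:
carry_out([
  [[70, 0, -55, -35, 0, 0, 5], [70, 0, -110, -70, 0, 0, 10], [70, 0, -110, -70, 0, 0, 10], [70, 0, -110, -70, 0, 0, 10]],
])

```text
time: 19.42
tool_pos: [570.1, 8.3, 291.7]
tcp_rot: [180.0, -0.1, 0.4]
ft_force: [0.5, 0.9, 0.3]
finger_gap: 69.9
```

Run:
```python
from h import *
s=r.sense();print(s["tool_pos"],s["finger_gap"],s["ft_force"],s["time"])
c,im=snap("wrist","w11")
cv2.imwrite("pics/m11.png",cv2.resize(im[0:240,60:620],(800,343),interpolation=cv2.INTER_CUBIC))
```

```text
[570.0966763    8.32644678 291.67813136] 69.94711800353028 [0.48623476 0.87574504 0.33195458] 19.425
```

View pics/m11.png

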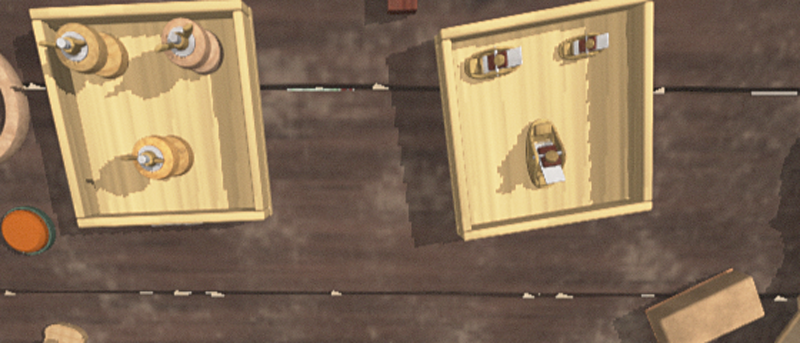

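The clamp stands upright at (160,158) in the clamp tray, leaning in perspective like its neighbours. The plane is sole down at (547,155) in the plane tray. The robot is clear of both.

```bash
python3 -c "
from bench import r
print(r.hand_in())"
```

```text
the job is handed in; nothing more can be done
None
```

The spool clamp and the finger plane are both in their own trays, and I handed the job in at about 19.4 s of the 72 s allowed. I moved the clamp first, setting it upright on its tray's floor, then set the plane sole down on its tray's floor.

- **Last checks:** The last wrist picture shows both standing freely in the free floor of the right trays, with nothing else moved. The arm was raised clear, with only about 1 N of sensor noise. The contact forces I read while placing were about 9 N for the clamp and 6 N for the plane.
- **First grasp missed:** My first try at the clamp closed on nothing (28 mm gap). In the images the fingertips stood roughly 15–20 mm behind the reported TCP, not 19 mm ahead as the text says. I used the measured height for both grasps.
- **Small disagreements:** The finger gap read about 1–2 mm under the stated widths (34 mm on the 35 mm disc, 24 mm on the 26 mm cheeks). Single two-view measurements were mostly within a few mm of the text: disc top 47.5 against 49 mm, tray rims about 30 against 36 mm. The plane's iron end triangulated too high (47 mm), so I did not use it.

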